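Lower the drip spout over the polishing disc by one hole

TASK

Lower the drip spout over the polishing disc by one hole: squeeze in the sprung button on the telescoping stand, slide the tube down off its present hole, let the button out, and ease the tube down until the latch clicks into the very next hole. Never force the latch: push gently and stop as soon as it catches. Leave the bottle, the beaker and the two specimen pucks where they stand.

Things in the scene. Friction and masses are not known exactly. Their poses are not given: they have to be found in the camera images.
- grip (a point): Point on the axis of the outer tube (grey, upright, 34 x 34 mm square) at button height. z up, x out through the button, y along the spout pipe. Tube: from 85 mm below to the cap's top 28 mm above. Button on the +x side: its face is 26 mm from the axis when out, 19 mm fully in. Plain wall to squeeze against: 17 mm from the axis on the -x side. Spout pipe leaves on +y, 45 mm below.
- cap (a point): Centre of the flat top of the tube's black cap (38 x 38 mm, 8 mm thick), where the tube can be pushed down. It moves down with the tube. Axes as grip.
- button_face (a point): Centre of the outer face of the round steel button (16 mm in diameter) when it is out; the point is fixed to the tube and does not follow the pressing. Axes as grip.
- sleeve (a joint): Metres the tube has been lowered: 0 at its present hole (1.5 mm play), grows downward, stop at 0.075. The next hole, hidden in the tube, catches between 0.024 and 0.044 (unevenly drilled: feel for it); 30 mm below it comes a wrong one. Between holes the stiff tube stays where it is left and takes 3 to 6 N to push down; it stops dead when the latch drops in.
- button (a joint): Metres the button is pressed in: 0 out, 0.007 fully in. Spring 4 N at first, 9 N fully in. More than 0.0045 frees the latch (a rocker lifts its pin out of the hole). Let go between holes it rests at 0.003 to 0.004; in a hole it springs back to 0.
- pin: Latch pin inside the tube, lifted by the button through a rocker, not seen or touchable; 8 mm wide, 7 mm tall, it enters 10 mm tall holes by 4.5 mm. Origin at grip when the button is out (the pin itself is 45 mm below that). More than 35 N on it bends it.
- dose_bottle: Bystander: white bottle, diameter 44 mm, 105 mm tall, origin under its centre.
- beaker: Bystander: white open beaker, diameter 60 mm, 60 mm tall, origin under its centre.
- puck_a: Bystander: black specimen puck, diameter 33 mm, 22 mm tall, origin under its centre.
- puck_b: Bystander: black specimen puck, diameter 33 mm, 22 mm tall, origin under its centre.

How it is judged:
On the way, in this order (a step that is already met when the one before it is completed fails the run):
1. the button is squeezed in far enough to free the latch while the tube is still at its first hole (value of joint button above 0.0045 m and value of joint sleeve below 0.008 m), for 0.05 s.
2. the latch has sprung out into the next hole (value of joint button below 0.0015 m and value of joint sleeve between 0.022 and 0.046 m), for 0.1 s.
At the end, for the whole second after the job is handed in: The tube stands still in the very next hole: lowered by 22 to 46 mm with the button sprung back out to within 1.5 mm (which is possible only in that hole) (all of step 2 and velocity of joint sleeve between -0.005 and 0.005 m/s); the robot touches nothing.
It fails at once if the latch pin is loaded with more than 35 N (contact force between pin and anything else above 35 N).
It fails at once if a bystander is moved by more than 20 mm (distance of any of dose_bottle, beaker, puck_a, puck_b from where it was at the start of the episode above 0.02 m).
It also fails if it takes over 40 s, if anything falls off the work surface, if the arm or the gripper's body presses on something with over 40 N, if the wrist force passes 120 N, or if a joint passes its speed limit or range.

ROBOT

A 6-joint arm with a two-finger parallel gripper is mounted at the origin on the work surface. World frame = base frame: x ahead of the robot, y to its left, z up, the work surface at z = 0. Lengths are in m, angles in rad, forces in N, time in s.
With the tool pointing down it reaches from about 0.375 to 0.975 m from the base axis. Payload 3.8 kg.
Tool frame: the origin (TCP) lies at the very end of the fingers, on their centre line; the grasp point (between the pads) lies 19 mm behind it; z points along the fingers, y is the direction in which the jaws open and shut (so a half turn about z gives the same grasp; the last joint's range is limited). The gripper opens to 85 mm and grips with 20 to 120 N. Pads are 22 mm wide; open, the fingers measure 114 mm over their backs; the gripper's body (76 mm by 85 mm) begins 54 mm behind the grasp point. The pads swing forward as they close: fully open they stand 13 mm farther back than shut.
Start: joints at [1.127, 0.264, 1.604, -0, 1.274, -0.037], TCP at [0.267, 0.62, 0.231] pointing down, gripper open.
Joint ranges: [-2.63, 2.63], [-0.94, 2.18], [0.31, 2.57], [-1.31, 4.45], [0, 2.66], [-2.55, 2.55]. Speed limits (rad/s): [2.57, 2.57, 3.14, 3.14, 3.14, 3.14].

INTERFACE

Orientations are given as a rotation vector (axis times angle).
In Python, from workcell import bot, viewer gives the robot as it stands.
- The arm moves only by the tool jog_arm, never from a script. Its argument "motion" is a list of rows, each an object of numbers: "dx", "dy", "dz": the shift along the world's x, y, z in cm; "turn": the turn about the world's z in rad. A call has 1 to 12 rows; each row shifts and turns the commanded pose from where the row before left it; what a row does not reach is not made up. A row lasts 1/12 s, in which the tool goes at most 41.7 mm and 7.16 degrees, less where a joint would pass 70% of its speed; a pose out of reach is approached as far as the arm can. A call is refused whole if a number of a shift passes 4.17 or a number of a turn 0.125, either way. A call with a gripper value outside its range is refused whole. "fingers" is the finger opening in cm, from 0 to 8.54, set as the call begins (left out, the last holds). The fingers move at their own pace and stop on an object; "grip_force" is the grip in N (left out, the last holds). Time passes only in rows, so rows that do not move let the fingers close. It gives the time, the measured TCP pose, the force and the opening at its end, in the units of the state.
- bot.read_state(): the state, without advancing time (a new reading comes with each control period).
- viewer.read_camera(name): name is "side" or "top" or "wrist"; returns (picture, depth): 400x640x3 uint8, red, green, blue; 400x640 float32, m along the optical axis (not along the pixel's ray), 0 where there is no reading.
- viewer.camera_info(name): a dict with "vertical_fov" (degrees; the focal length in pixels is half the picture's height over the tangent of half this angle, whatever the lens; pixels are square), "cx", "cy" (the principal point, pixels), "R" (3x3) and "t" (3): a world point X has camera coordinates R X + t. Camera axes: x right, y down, z forward; pixel columns grow to the right and rows downward; lengths in m; the calibration is good to about 2 mm. A picture is of the moment at which its call begins: read the wrist's pose just before it. camera_info takes no time and is no camera call; for the wrist camera it gives the pose at the moment of the call.
- bot.finish_job(): hands the job in, once; it reports no verdict.
The state is a dict: "time": time; "q": joint angles; "joint_vel": joint speeds; "joint_torque": joint torques, N m; "tool_pos": TCP position; "tcp_rot": TCP orientation; "wrist_force": force on the tool from outside, world axes, zero at the start; "torque": the same for the moment, N m; "width": opening from 0.0 (shut) to 1.0 (fully open).
Only numpy, scipy, OpenCV 4.12 (cv2) and the standard library are available. Lean on these libraries where they do the work, as an engineer would, in place of code of your own. Each camera call takes 0.05 s, during which the arm holds its last target. There are 200 camera calls.

## Working session

There is one attempt and no reset: what is moved stays moved. The work goes in short steps, Python scripts to look and compute and a tool call to move; the robot and the scene stay as the last step left them, time stands still between calls to the robot, and variables do not carry over. Pictures are saved under pics/ and viewed, about 8 in all and at most 12, crops included, and the job is handed in when it is done.

Besides the shell and the picture viewer there is one more tool, called after ">>>" as name([rows], argument=value, ...), one row to a line, values as JSON. jog_arm: Moves the arm, as the interface text tells. Its arguments: {"type":"object","properties":{"motion":{"type":"array"},"fingers":{"type":"number"},"grip_force":{"type":"number"}},"required":["motion"]}

```bash
mkdir -p pics && cat > h.py <<'E'
from workcell import bot, viewer
import numpy as np, cv2
def grab(n):
    i=viewer.camera_info(n); p,d=viewer.read_camera(n); return i,p,d
def world(i,u,v,z):
    f=200/np.tan(np.radians(i["vertical_fov"])/2)
    c=np.array([(u-i["cx"])/f*z,(v-i["cy"])/f*z,z])
    return np.array(i["R"]).T@(c-np.array(i["t"]))
def wmap(i,d):
    v,u=np.mgrid[:400,:640]; f=200/np.tan(np.radians(i["vertical_fov"])/2)
    c=np.stack([(u-i["cx"])/f*d,(v-i["cy"])/f*d,d],-1)-np.array(i["t"])
    w=c@np.array(i["R"]); w[d==0]=np.nan; return w
E
python3 - <<'E'
from h import *
for n in("side","top"):
    i,p,d=grab(n); cv2.imwrite(f"pics/{n}1.png",p[:,:,::-1]); np.savez(f"{n}1.npz",d=d,p=p,w=wmap(i,d))
    print(n,i["vertical_fov"],i["cx"],i["cy"],(-np.array(i["R"]).T@np.array(i["t"])).round(3),(d>0).mean())
E
```

```text
side 55.02064517657054 323.6821041720376 198.65481347512565 [ 0.34  -0.569  0.652] 0.99604296875
top 54.53721456131175 315.3241903622593 206.97278786966254 [ 0.459 -0.171  0.821] 0.9958828125
```

View pics/side1.png

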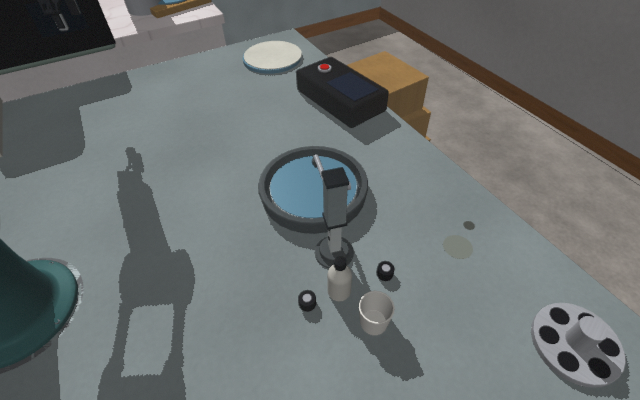

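View pics/top1.png

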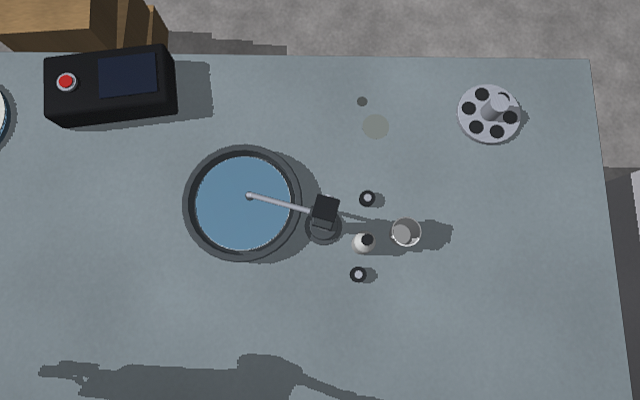

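The side view shows the stand with its black cap at about (335,178) and the spout running up-left over the disc; the bottle is at (340,280), the beaker at (376,312), and the pucks at (307,300) and (386,270). In the top view the cap is at (326,207) and the spout leads left to (249,195).

```bash
python3 - <<'E'
from h import *
C={}
for n in("top","side"):
    z=np.load(n+"1.npz"); w=z["w"]; C[n]=w
    near=(w[...,0]>0.25)&(w[...,0]<0.8)&(w[...,2]>0.02)&(w[...,2]<0.5)
    if n=="top":
        for nm,(u,v) in dict(cap=(326,207),tip=(249,195),bottle=(364,242),beaker=(406,232),pa=(367,198),pb=(358,274)).items():
            print(nm,w[v,u].round(3))
        c=w[207,326]
    else: print("cap side",w[178,335].round(3))
    m=(np.linalg.norm(w[...,:2]-c[:2],axis=-1)<0.05)&(abs(w[...,2]-c[2])<0.008)
    P=w[m]; print(n,"capz",np.median(P[:,2]),len(P))
    top=P[abs(P[:,2]-np.median(P[:,2]))<0.004]
    r=cv2.minAreaRect((top[:,:2]*1000).astype(np.float32)); print(r)
# spout points in top
w=C["top"]; r=np.linalg.norm(w[...,:2]-c[:2],axis=-1)
m=(w[...,2]>c[2]-0.10)&(r>0.03)&(r<0.17)
P=w[m]; print(len(P),P.min(0).round(3),P.max(0).round(3))
l=cv2.fitLine(P.astype(np.float32),cv2.DIST_HUBER,0,.001,.001).ravel(); print("spout",l.round(3), np.degrees(np.arctan2(l[1],l[0])))
# side view: upright faces
w=C["side"]; r=np.linalg.norm(w[...,:2]-c[:2],axis=-1)
m=(r<0.04)&(w[...,2]<c[2]-0.015)&(w[...,2]>c[2]-0.11)
P=w[m]; print(len(P)); rr=cv2.minAreaRect((P[:,:2]*1000).astype(np.float32)); print(rr)
v,u=np.where(m); print(u.min(),u.max(),v.min(),v.max())
p=np.load("side1.npz")["p"]; cv2.imwrite("pics/side_crop.png",cv2.resize(p[140:290,260:400,::-1],None,fx=4,fy=4,interpolation=cv2.INTER_CUBIC))
E
```

```text
cap [ 0.573 -0.186  0.218]
tip [ 0.607 -0.051  0.146]
bottle [ 0.529 -0.26   0.106]
beaker [ 0.562 -0.362  0.005]
pa [ 0.631 -0.278  0.021]
pb [ 0.473 -0.257  0.025]
top capz 0.21779073328908824 569
((573.4932250976562, -185.80307006835938), (37.817527770996094, 38.347557067871094), 74.80952453613281)
cap side [ 0.57  -0.19   0.217]
side capz 0.21740018086063895 438
((571.338623046875, -185.5607452392578), (39.205238342285156, 38.04808044433594), 75.36080169677734)
388 [ 0.577 -0.158  0.124] [ 0.617 -0.041  0.153]
spout [ 0.26   0.965 -0.027  0.594 -0.104  0.149] 74.905365
894
((574.8218383789062, -187.1251220703125), (36.680992126464844, 44.62959671020508), 74.75657653808594)
322 350 181 228
```

View pics/side_crop.png

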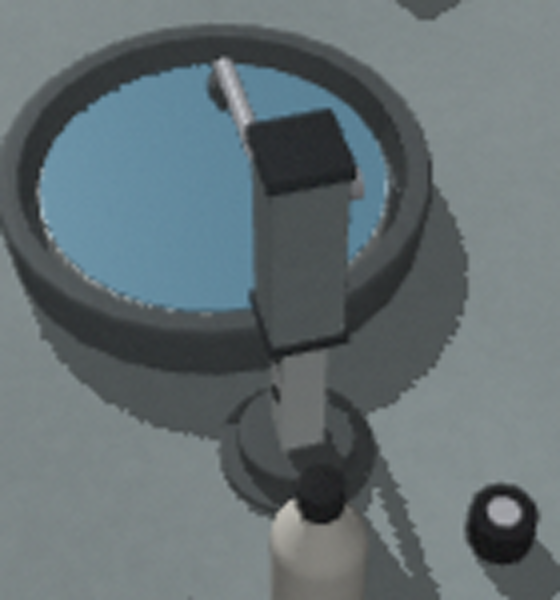

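The crop shows the button as a pinkish spot at crop (357,187), on the right of the tube. That is the +x side, so x_grip points along about -15°. Cap top: z = 0.2175 in both views, centre about (0.5725, -0.186).

```bash
python3 - <<'E'
from h import *
from scipy.spatial.transform import Rotation as R
s=bot.read_state(); print(s["time"],s["tool_pos"],s["wrist_force"],s["width"])
M=R.from_rotvec(s["tcp_rot"]).as_matrix(); print(M.round(3))
a=np.arctan2(M[1,1],M[0,1]); t=np.radians(-15.1)
print("yaw y",a,"turns",[(t-a+k*np.pi) for k in(-1,0,1)])
q=np.array(s["q"]); print(q)
print("delta cm",(np.array([.5725,-.186,.34])-s["tool_pos"])*100)
E
```

```text
0.1 [0.2667827  0.61930922 0.23006519] [0.93548209 0.96807882 0.06163917] 1.0042185101072918
[[-0.918  0.396 -0.001]
 [ 0.396  0.918 -0.002]
 [ 0.    -0.002 -1.   ]]
yaw y 1.1639688005032536 turns [np.float64(-4.56910617114419), np.float64(-1.4275135175543974), np.float64(1.7140791360353957)]
[ 1.12710050e+00  2.64701864e-01  1.60524696e+00  2.04824097e-05
  1.27372573e+00 -3.68742177e-02]
delta cm [ 30.57173014 -80.53092237  10.99348097]
```

>>> jog_arm([
  {"dx":1.27,"dy":-3.35,"dz":0.46,"turn":-0.0595},
  {"dx":1.27,"dy":-3.35,"dz":0.46,"turn":-0.0595},
  {"dx":1.27,"dy":-3.35,"dz":0.46,"turn":-0.0595},
  {"dx":1.27,"dy":-3.35,"dz":0.46,"turn":-0.0595},
  {"dx":1.27,"dy":-3.35,"dz":0.46,"turn":-0.0595},
  {"dx":1.27,"dy":-3.35,"dz":0.46,"turn":-0.0595},
  {"dx":1.27,"dy":-3.35,"dz":0.46,"turn":-0.0595},
  {"dx":1.27,"dy":-3.35,"dz":0.46,"turn":-0.0595},
  {"dx":1.27,"dy":-3.35,"dz":0.46,"turn":-0.0595},
  {"dx":1.27,"dy":-3.35,"dz":0.46,"turn":-0.0595},
  {"dx":1.27,"dy":-3.35,"dz":0.46,"turn":-0.0595},
  {"dx":1.27,"dy":-3.35,"dz":0.46,"turn":-0.0595},
], fingers=8.54, grip_force=20)

```text
time: 1.1
tool_pos: [0.4194, 0.2161, 0.2864]
tcp_rot: [-1.673, -2.659, 0.0]
wrist_force: [-0.6, 0.1, -0.8]
width: 1.001
```

>>> jog_arm([
  {"dx":1.27,"dy":-3.35,"dz":0.46,"turn":-0.0595},
  {"dx":1.27,"dy":-3.35,"dz":0.46,"turn":-0.0595},
  {"dx":1.27,"dy":-3.35,"dz":0.46,"turn":-0.0595},
  {"dx":1.27,"dy":-3.35,"dz":0.46,"turn":-0.0595},
  {"dx":1.27,"dy":-3.35,"dz":0.46,"turn":-0.0595},
  {"dx":1.27,"dy":-3.35,"dz":0.46,"turn":-0.0595},
  {"dx":1.27,"dy":-3.35,"dz":0.46,"turn":-0.0595},
  {"dx":1.27,"dy":-3.35,"dz":0.46,"turn":-0.0595},
  {"dx":1.27,"dy":-3.35,"dz":0.46,"turn":-0.0595},
  {"dx":1.27,"dy":-3.35,"dz":0.46,"turn":-0.0595},
  {"dx":0.7,"dy":-1.8,"dz":0.46,"turn":-0.0595},
  {"dx":0.7,"dy":-1.8,"dz":0.46,"turn":-0.0595},
])

```text
time: 2.1
tool_pos: [0.5605, -0.1551, 0.341]
tcp_rot: [-2.498, -1.903, 0.001]
wrist_force: [0.1, 0.2, -0.8]
width: 1.0
```

```bash
cat > look.py <<'E'
from h import *
import sys
from scipy.spatial.transform import Rotation as R
def st():
    s=bot.read_state(); M=R.from_rotvec(s["tcp_rot"]).as_matrix()
    print("t",round(s["time"],2),"tcp",np.round(s["tool_pos"],4),"yaw",np.degrees(np.arctan2(M[1,1],M[0,1])).round(2),"F",np.round(s["wrist_force"],2),"w",round(s["width"],3))
    return s
E
python3 - <<'E'
from look import *
s=st()
i,p,d=grab("wrist"); w=wmap(i,d); cv2.imwrite("pics/wr1.png",p[:,:,::-1]); np.savez("wr1.npz",w=w,p=p)
m=(np.linalg.norm(w[...,:2]-[.5725,-.186],axis=-1)<.06)&(abs(w[...,2]-.2175)<.006)
print(m.sum(),np.nanmedian(w[m],0),cv2.minAreaRect((w[m][:,:2]*1000).astype(np.float32)))
m=(np.linalg.norm(w[...,:2]-[.5975,-.193],axis=-1)<.02)&(abs(w[...,2]-.1895)<.012)
v,u=np.where(m);print(m.sum()); 
if m.sum(): print(np.median(w[m],0),u.min(),u.max(),v.min(),v.max())
E
```

```text
t 2.1 tcp [ 0.5605 -0.1551  0.341 ] yaw -15.4 F [ 0.1   0.21 -0.76] w 1.0
2098 [ 0.57356722 -0.18286276  0.2175899 ] ((573.6234130859375, -184.02444458007812), (37.72441864013672, 38.1525764465332), 74.94376373291016)
80
[ 0.59677323 -0.18882296  0.19647148] 369 373 202 219
```

View pics/wr1.png

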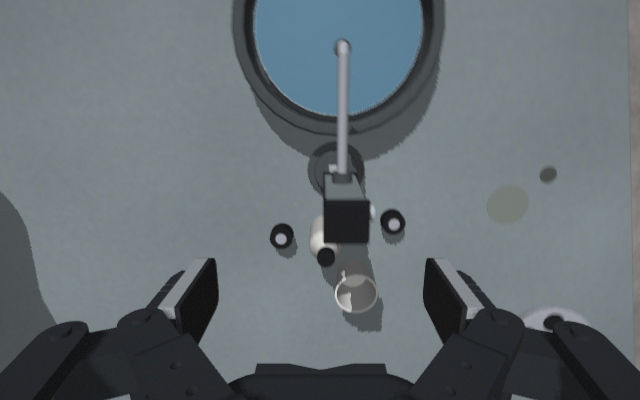

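The button shows at (372,211), to the right of the cap (346,221), and the jaws already line up left and right of it. The cap centre is about (0.573, -0.185), which agrees with the first measurement.

>>> jog_arm([
  {"dx":0.6,"dy":-1.5,"turn":0.006},
  {"dx":0.65,"dy":-1.5},
  {"dz":-2},
  {"dz":-3},
  {"dz":-3},
  {"dz":-3},
  {"dz":-3},
  {"dz":-2},
  {"dz":-1.3},
  {},
  {},
])

```text
validation failed for argument at $.mo...
```

```bash
python3 - <<'E'
from look import *
s=st()
i,p,d=grab("wrist"); w=wmap(i,d); cv2.imwrite("pics/wr2.png",p[:,:,::-1])
m=(np.linalg.norm(w[...,:2]-[.5725,-.186],axis=-1)<.06)&(abs(w[...,2]-.2175)<.006)
print(m.sum(),np.nanmedian(w[m],0) if m.sum() else 0)
E
```

```text
t 2.15 tcp [ 0.5619 -0.1579  0.3418] yaw -15.62 F [ 1.88 -2.12  1.65] w 1.003
2108 [ 0.57346976 -0.18265838  0.21755754]
```

View pics/wr2.png

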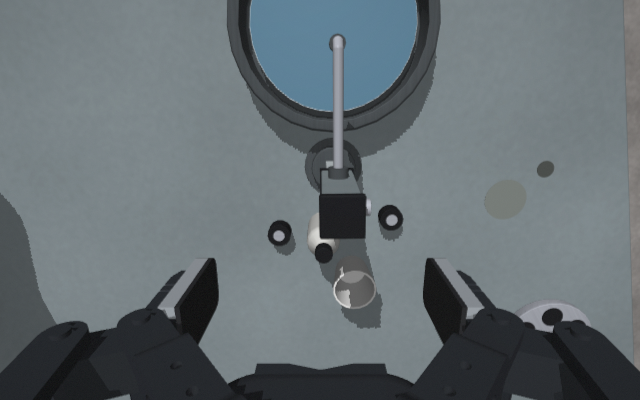

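The move was refused, because rows can't be empty. The picture is the same view from above, with the cap at (343,216). I'll resend it with explicit zero rows.

>>> jog_arm([
  {"dx":0.6,"dy":-1.5,"turn":0.006},
  {"dx":0.65,"dy":-1.5},
  {"dz":-1.5},
  {"dz":-2},
  {"dz":0},
  {"dz":0},
  {"dz":0},
])

```text
validation failed for argument at $.mo...
```

>>> jog_arm([
  {"dx":0.6,"dy":-1.5,"dz":0,"turn":0.006},
  {"dx":0.65,"dy":-1.5,"dz":0,"turn":0},
  {"dx":0,"dy":0,"dz":-1.5,"turn":0},
  {"dx":0,"dy":0,"dz":-2,"turn":0},
  {"dx":0,"dy":0,"dz":0,"turn":0},
  {"dx":0,"dy":0,"dz":0,"turn":0},
  {"dx":0,"dy":0,"dz":0,"turn":0},
])

```text
time: 2.78
tool_pos: [0.5731, -0.1828, 0.3071]
tcp_rot: [-2.488, -1.918, -0.0]
wrist_force: [1.0, -0.2, 0.8]
width: 1.0
```

```bash
python3 - <<'E'
from look import *
s=st()
i,p,d=grab("wrist"); w=wmap(i,d)
m=(np.linalg.norm(w[...,:2]-[.5725,-.186],axis=-1)<.06)&(abs(w[...,2]-.2175)<.006)
print(m.sum(),cv2.minAreaRect((w[m][:,:2]*1000).astype(np.float32)))
st()
E
```

```text
t 2.78 tcp [ 0.5731 -0.1828  0.3071] yaw -14.74 F [ 0.97 -0.22  0.84] w 1.0
2838 ((573.4822998046875, -184.0908966064453), (38.2671012878418, 38.12049865722656), 75.3488998413086)
t 2.83 tcp [ 0.5734 -0.1829  0.3078] yaw -14.75 F [-0.08 -1.02  0.22] w 0.999
```

>>> jog_arm([
  {"dx":0,"dy":-0.1,"dz":-2,"turn":0},
  {"dx":0,"dy":0,"dz":-3,"turn":0},
  {"dx":0,"dy":0,"dz":-3,"turn":0},
  {"dx":0,"dy":0,"dz":-3,"turn":0},
  {"dx":0,"dy":0,"dz":-2,"turn":0},
  {"dx":0,"dy":0,"dz":-0.9,"turn":0},
  {"dx":0,"dy":0,"dz":0,"turn":0},
  {"dx":0,"dy":0,"dz":0,"turn":0},
  {"dx":0,"dy":0,"dz":0,"turn":0},
])

```text
time: 3.58
tool_pos: [0.5747, -0.1846, 0.1703]
tcp_rot: [2.486, 1.915, 0.003]
wrist_force: [0.7, -0.1, 0.3]
width: 1.0
```

```bash
python3 - <<'E'
from look import *
st()
i,p,d=grab("wrist"); cv2.imwrite("pics/wr3.png",p[:,:,::-1]); 
i,p,d=grab("side"); cv2.imwrite("pics/side3.png",cv2.resize(p[100:260,240:420,::-1],None,fx=3.6,fy=3.6,interpolation=cv2.INTER_CUBIC))
st()
E
```

```text
t 3.58 tcp [ 0.5747 -0.1846  0.1703] yaw -14.77 F [ 0.71 -0.1   0.26] w 1.0
t 3.68 tcp [ 0.5746 -0.1846  0.1703] yaw -14.77 F [ 0.01 -0.07 -0.4 ] w 0.998
```

View pics/wr3.png

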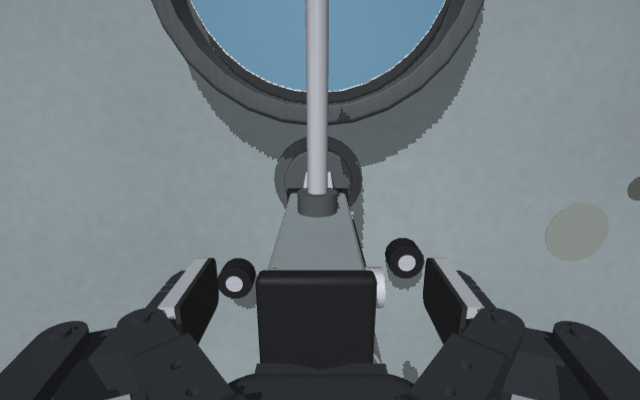

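The tube's cap (316,320) sits midway between the open pads, the button at (380,288) faces the right pad, and nothing is in the way. I'll trim 1 mm toward the wall side and then squeeze.

>>> jog_arm([
  {"dx":-0.1,"dy":0.03,"dz":-0.2,"turn":0},
  {"dx":0,"dy":0,"dz":0,"turn":0},
  {"dx":0,"dy":0,"dz":0,"turn":0},
])

```text
time: 3.93
tool_pos: [0.5721, -0.1838, 0.1661]
tcp_rot: [2.488, 1.917, 0.001]
wrist_force: [0.2, -0.1, -0.3]
width: 1.0
```

>>> jog_arm([
  {"dx":0,"dy":0,"dz":0,"turn":0},
  {"dx":0,"dy":0,"dz":0,"turn":0},
  {"dx":0,"dy":0,"dz":0,"turn":0},
  {"dx":0,"dy":0,"dz":0,"turn":0},
  {"dx":0,"dy":0,"dz":0,"turn":0},
  {"dx":0,"dy":0,"dz":0,"turn":0},
  {"dx":0,"dy":0,"dz":0,"turn":0},
  {"dx":0,"dy":0,"dz":0,"turn":0},
], fingers=3.3, grip_force=25)

```text
time: 4.6
tool_pos: [0.5738, -0.1843, 0.1668]
tcp_rot: [2.486, 1.915, 0.004]
wrist_force: [4.9, -0.6, 2.4]
width: 0.427
```

```bash
python3 - <<'E'
from look import *
s=st(); print("opening mm",s["width"]*85.4)
E
```

```text
t 4.6 tcp [ 0.5738 -0.1843  0.1668] yaw -14.79 F [ 4.88 -0.59  2.42] w 0.427
opening mm 36.507985736287615
```

The opening is 36.4 mm against 36 mm for fully pressed, so the button is in. Now I'll ease down and check the force.

>>> jog_arm([
  {"dx":0,"dy":0,"dz":-0.1,"turn":0},
  {"dx":0,"dy":0,"dz":-0.1,"turn":0},
  {"dx":0,"dy":0,"dz":-0.1,"turn":0},
  {"dx":0,"dy":0,"dz":0,"turn":0},
])

```text
time: 4.93
tool_pos: [0.5738, -0.1843, 0.1636]
tcp_rot: [2.486, 1.915, 0.004]
wrist_force: [6.1, -1.1, 2.0]
width: 0.423
```

>>> jog_arm([
  {"dx":0,"dy":0,"dz":-0.15,"turn":0},
  {"dx":0,"dy":0,"dz":-0.15,"turn":0},
  {"dx":0,"dy":0,"dz":-0.15,"turn":0},
  {"dx":0,"dy":0,"dz":-0.15,"turn":0},
  {"dx":0,"dy":0,"dz":-0.15,"turn":0},
  {"dx":0,"dy":0,"dz":-0.15,"turn":0},
  {"dx":0,"dy":0,"dz":0,"turn":0},
])

```text
time: 5.52
tool_pos: [0.5738, -0.1843, 0.1545]
tcp_rot: [2.486, 1.915, 0.004]
wrist_force: [6.8, -1.0, 1.0]
width: 0.421
```

```bash
python3 - <<'E'
from look import *
for n in("side","wrist"):
    i,p,d=grab(n); w=wmap(i,d); cv2.imwrite(f"pics/{n}4.png",p[:,:,::-1])
    m=(np.linalg.norm(w[...,:2]-[.5733,-.1845],axis=-1)<.018)&(w[...,2]>.17)&(w[...,2]<.225)
    z=w[m][:,2]; h,e=np.histogram(z,np.arange(.17,.226,.003)); print(n,len(z)); print([(round(a,3),int(b)) for a,b in zip(e,h) if b])
st()
E
```

```text
side 259
[(np.float64(0.17), 6), (np.float64(0.173), 7), (np.float64(0.176), 7), (np.float64(0.179), 4), (np.float64(0.182), 6), (np.float64(0.185), 1), (np.float64(0.188), 5), (np.float64(0.191), 5), (np.float64(0.194), 2), (np.float64(0.2), 26), (np.float64(0.203), 189), (np.float64(0.221), 1)]
wrist 8419
[(np.float64(0.17), 94), (np.float64(0.173), 94), (np.float64(0.176), 101), (np.float64(0.179), 103), (np.float64(0.182), 107), (np.float64(0.185), 126), (np.float64(0.188), 134), (np.float64(0.191), 123), (np.float64(0.194), 9), (np.float64(0.2), 271), (np.float64(0.203), 7257)]
t 5.62 tcp [ 0.5738 -0.1843  0.1545] yaw -14.79 F [ 6.44 -0.91  1.17] w 0.421
```

The cap now stands at z of about 0.2045, so the tube is lowered 13 mm. I'll release the button, rise and shut the fingers.

>>> jog_arm([
  {"dx":0,"dy":0,"dz":0,"turn":0},
  {"dx":0,"dy":0,"dz":0,"turn":0},
  {"dx":0,"dy":0,"dz":0,"turn":0},
  {"dx":0,"dy":0,"dz":0,"turn":0},
  {"dx":0,"dy":0,"dz":0,"turn":0},
  {"dx":0,"dy":0,"dz":1,"turn":0},
  {"dx":0,"dy":0,"dz":2.5,"turn":0},
  {"dx":0,"dy":0,"dz":3,"turn":0},
  {"dx":0,"dy":0,"dz":2.5,"turn":0},
  {"dx":0,"dy":0,"dz":1,"turn":0},
], fingers=8.5)

```text
time: 6.45
tool_pos: [0.5739, -0.1845, 0.2592]
tcp_rot: [2.484, 1.914, 0.006]
wrist_force: [1.4, 0.2, 1.3]
width: 1.002
```

>>> jog_arm([
  {"dx":0,"dy":0,"dz":0,"turn":0},
  {"dx":0,"dy":0,"dz":0,"turn":0},
  {"dx":0,"dy":0,"dz":0,"turn":0},
  {"dx":0,"dy":0,"dz":0,"turn":0},
  {"dx":0,"dy":0,"dz":0,"turn":0},
  {"dx":0,"dy":0,"dz":0,"turn":0},
  {"dx":0,"dy":0,"dz":0,"turn":0},
  {"dx":0,"dy":0,"dz":0,"turn":0},
  {"dx":0,"dy":0,"dz":0,"turn":0},
], fingers=0)

```text
time: 7.2
tool_pos: [0.5719, -0.1838, 0.2535]
tcp_rot: [-2.488, -1.917, 0.0]
wrist_force: [0.2, -0.4, 0.4]
width: 0.0
```

```bash
python3 - <<'E'
from look import *
st()
i,p,d=grab("wrist"); w=wmap(i,d); cv2.imwrite("pics/wr5.png",p[:,:,::-1])
m=(np.linalg.norm(w[...,:2]-[.5733,-.1845],axis=-1)<.03)&(abs(w[...,2]-.2045)<.006)
print(m.sum(),np.median(w[m],0) if m.sum() else 0,cv2.minAreaRect((w[m][:,:2]*1000).astype(np.float32)))
st()
E
```

```text
t 7.2 tcp [ 0.5719 -0.1838  0.2535] yaw -14.78 F [ 0.19 -0.38  0.43] w 0.0
3657 [ 0.57477715 -0.18124638  0.20386807] ((573.4352416992188, -184.30284118652344), (38.54806137084961, 38.05959701538086), 75.06841278076172)
t 7.25 tcp [ 0.572  -0.1838  0.2536] yaw -14.78 F [-0.14  0.85  0.1 ] w -0.0
```

View pics/wr5.png

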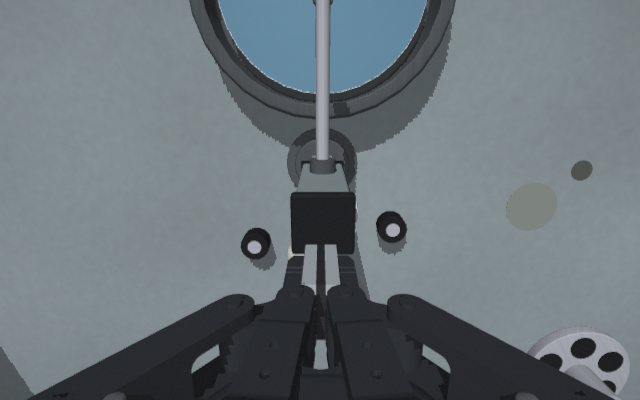

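The shut fingertips (322,250) stand over the cap, with both pucks and the disc undisturbed. Next I'll centre and go down to just above the cap.

>>> jog_arm([
  {"dx":0.15,"dy":-0.05,"dz":-1,"turn":0},
  {"dx":0,"dy":0,"dz":-2,"turn":0},
  {"dx":0,"dy":0,"dz":-1.2,"turn":0},
  {"dx":0,"dy":0,"dz":-0.3,"turn":0},
  {"dx":0,"dy":0,"dz":0,"turn":0},
  {"dx":0,"dy":0,"dz":0,"turn":0},
])

```text
time: 7.75
tool_pos: [0.5734, -0.1843, 0.2085]
tcp_rot: [-2.488, -1.917, 0.0]
wrist_force: [-0.2, 0.2, -0.3]
width: -0.003
```

>>> jog_arm([
  {"dx":0,"dy":0,"dz":-0.1,"turn":0},
  {"dx":0,"dy":0,"dz":-0.1,"turn":0},
  {"dx":0,"dy":0,"dz":-0.1,"turn":0},
  {"dx":0,"dy":0,"dz":-0.1,"turn":0},
])

```text
time: 8.08
tool_pos: [0.5738, -0.1844, 0.2053]
tcp_rot: [2.488, 1.917, 0.001]
wrist_force: [0.1, -0.9, 0.6]
width: 0.003
```

>>> jog_arm([
  {"dx":0,"dy":0,"dz":-0.1,"turn":0},
  {"dx":0,"dy":0,"dz":-0.1,"turn":0},
  {"dx":0,"dy":0,"dz":-0.1,"turn":0},
])

```text
time: 8.33
tool_pos: [0.5737, -0.1843, 0.2031]
tcp_rot: [2.488, 1.917, 0.001]
wrist_force: [-2.9, 1.3, 7.1]
width: -0.001
```

>>> jog_arm([
  {"dx":0,"dy":0,"dz":-0.1,"turn":0},
  {"dx":0,"dy":0,"dz":-0.1,"turn":0},
  {"dx":0,"dy":0,"dz":-0.1,"turn":0},
  {"dx":0,"dy":0,"dz":-0.1,"turn":0},
  {"dx":0,"dy":0,"dz":0,"turn":0},
])

```text
time: 8.75
tool_pos: [0.5737, -0.1844, 0.1992]
tcp_rot: [2.488, 1.917, 0.001]
wrist_force: [-1.3, 1.6, 5.7]
width: 0.001
```

>>> jog_arm([
  {"dx":0,"dy":0,"dz":-0.1,"turn":0},
  {"dx":0,"dy":0,"dz":-0.1,"turn":0},
  {"dx":0,"dy":0,"dz":-0.1,"turn":0},
  {"dx":0,"dy":0,"dz":0,"turn":0},
])

```text
time: 9.08
tool_pos: [0.5737, -0.1844, 0.1962]
tcp_rot: [2.488, 1.917, 0.001]
wrist_force: [-1.5, 0.9, 5.6]
width: 0.002
```

>>> jog_arm([
  {"dx":0,"dy":0,"dz":-0.06,"turn":0},
  {"dx":0,"dy":0,"dz":-0.07,"turn":0},
  {"dx":0,"dy":0,"dz":-0.07,"turn":0},
  {"dx":0,"dy":0,"dz":0,"turn":0},
])

```text
time: 9.42
tool_pos: [0.5737, -0.1844, 0.1941]
tcp_rot: [2.488, 1.917, 0.001]
wrist_force: [-2.4, 2.1, 6.5]
width: 0.005
```

>>> jog_arm([
  {"dx":0,"dy":0,"dz":-0.06,"turn":0},
  {"dx":0,"dy":0,"dz":-0.07,"turn":0},
  {"dx":0,"dy":0,"dz":-0.07,"turn":0},
  {"dx":0,"dy":0,"dz":0,"turn":0},
])

```text
time: 9.75
tool_pos: [0.5737, -0.1844, 0.1921]
tcp_rot: [2.488, 1.917, 0.001]
wrist_force: [-2.7, 0.6, 5.8]
width: -0.005
```

>>> jog_arm([
  {"dx":0,"dy":0,"dz":-0.06,"turn":0},
  {"dx":0,"dy":0,"dz":-0.07,"turn":0},
  {"dx":0,"dy":0,"dz":-0.07,"turn":0},
  {"dx":0,"dy":0,"dz":0,"turn":0},
])

```text
time: 10.08
tool_pos: [0.5737, -0.1844, 0.1901]
tcp_rot: [2.488, 1.917, 0.001]
wrist_force: [-1.6, 0.4, 5.5]
width: 0.002
```

>>> jog_arm([
  {"dx":0,"dy":0,"dz":-0.06,"turn":0},
  {"dx":0,"dy":0,"dz":-0.07,"turn":0},
  {"dx":0,"dy":0,"dz":-0.07,"turn":0},
  {"dx":0,"dy":0,"dz":0,"turn":0},
])

```text
time: 10.42
tool_pos: [0.5738, -0.1844, 0.1875]
tcp_rot: [2.488, 1.917, 0.001]
wrist_force: [-1.1, 0.9, 2.4]
width: -0.005
```

>>> jog_arm([
  {"dx":0,"dy":0,"dz":-0.05,"turn":0},
  {"dx":0,"dy":0,"dz":-0.05,"turn":0},
  {"dx":0,"dy":0,"dz":0,"turn":0},
])

```text
time: 10.67
tool_pos: [0.5738, -0.1844, 0.1858]
tcp_rot: [2.488, 1.917, 0.001]
wrist_force: [-0.4, -0.3, 2.8]
width: 0.001
```

>>> jog_arm([
  {"dx":0,"dy":0,"dz":-0.05,"turn":0},
  {"dx":0,"dy":0,"dz":-0.05,"turn":0},
  {"dx":0,"dy":0,"dz":0,"turn":0},
])

```text
time: 10.92
tool_pos: [0.5737, -0.1844, 0.1847]
tcp_rot: [2.488, 1.917, 0.0]
wrist_force: [1.1, -0.7, 2.4]
width: -0.003
```

```bash
python3 - <<'E'
from look import *
st()
i,p,d=grab("wrist"); cv2.imwrite("pics/wr6.png",p[:,:,::-1])
i,q,d=grab("side"); a=np.load("side1.npz")["p"]
k=lambda x:cv2.resize(x[170:220,310:370,::-1],None,fx=6.6,fy=6.6,interpolation=cv2.INTER_CUBIC)
c=cv2.resize(p[180:400,220:440,::-1],None,fx=1.5,fy=1.5)
x=np.hstack([k(a),k(q)]); print(x.shape); cv2.imwrite("pics/cmp6.png",x)
st()
E
```

```text
t 10.92 tcp [ 0.5737 -0.1844  0.1847] yaw -14.78 F [ 1.07 -0.67  2.38] w -0.003
(330, 792, 3)
t 11.02 tcp [ 0.5738 -0.1844  0.1847] yaw -14.78 F [ 0.97 -0.13  2.57] w -0.003
```

View pics/cmp6.png

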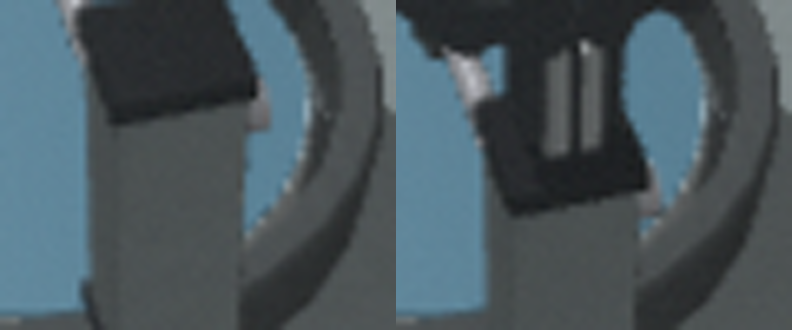

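Before (left) the button sticks out to x=270 from the tube edge at 243. Now (right) it runs 638 to 661, so it is out or nearly out. The force drop from 5.6 to 2.4 N suggests the latch dropped in and the tube is crossing the hole's play. I'll feel for the stop in small steps.

>>> jog_arm([
  {"dx":0,"dy":0,"dz":-0.05,"turn":0},
  {"dx":0,"dy":0,"dz":-0.05,"turn":0},
  {"dx":0,"dy":0,"dz":0,"turn":0},
])

```text
time: 11.27
tool_pos: [0.5738, -0.1844, 0.1846]
tcp_rot: [2.488, 1.917, 0.001]
wrist_force: [-0.4, -0.0, 5.7]
width: -0.004
```

>>> jog_arm([
  {"dx":0,"dy":0,"dz":-0.05,"turn":0},
  {"dx":0,"dy":0,"dz":-0.03,"turn":0},
  {"dx":0,"dy":0,"dz":0,"turn":0},
])

```text
time: 11.52
tool_pos: [0.5738, -0.1844, 0.1845]
tcp_rot: [2.488, 1.917, 0.001]
wrist_force: [-1.3, 0.8, 10.1]
width: -0.002
```

It stopped dead at z = 0.1845, with force rising to 10 N and no motion, so the latch is in. I'll back off and check.

>>> jog_arm([
  {"dx":0,"dy":0,"dz":0.3,"turn":0},
  {"dx":0,"dy":0,"dz":1,"turn":0},
  {"dx":0,"dy":0,"dz":3,"turn":0},
  {"dx":0,"dy":0,"dz":3,"turn":0},
  {"dx":-1,"dy":2.5,"dz":3,"turn":0},
  {"dx":-1,"dy":3,"dz":2,"turn":0},
  {"dx":-1,"dy":3,"dz":0,"turn":0},
  {"dx":0,"dy":0,"dz":0,"turn":0},
  {"dx":0,"dy":0,"dz":0,"turn":0},
  {"dx":0,"dy":0,"dz":0,"turn":0},
])

```text
time: 12.35
tool_pos: [0.5431, -0.0994, 0.3053]
tcp_rot: [-2.488, -1.918, 0.002]
wrist_force: [0.4, -0.5, 0.6]
width: 0.0
```

```bash
python3 - <<'E'
from look import *
st()
for n in("side","wrist","top"):
    i,p,d=grab(n); w=wmap(i,d)
    m=(np.linalg.norm(w[...,:2]-[.5733,-.1845],axis=-1)<.03)&(abs(w[...,2]-.1845)<.005)
    print(n,m.sum(),np.median(w[m][:,2]) if m.sum() else 0)
    # extent along grip x near button height
    ex=np.array([.966,-.259]); ey=np.array([.259,.966]); r=w[...,:2]-[.5733,-.1845]
    def ext(r,z,zc):
        b=(abs(r@ey)<.012)&(abs(z-zc)<.012)&(r@ex>.0175)&(r@ex<.035); x=(r@ex)[b]; return (len(x),np.sort(x)[-5:].round(4)) if len(x) else 0
    print("button ext",ext(r,w[...,2],.1565))
    if n!="wrist":
        w0=np.load(n+"1.npz")["w"]; print(" before",ext(w0[...,:2]-[.5733,-.1845],w0[...,2],.1895))
    if n=="side": q=p
    if n=="top":
        for nm,(u,v) in dict(bottle=(364,242),beaker=(406,232),pa=(367,198),pb=(358,274)).items(): print(nm,w[v,u].round(3),w0[v,u].round(3))
a=np.load("side1.npz")["p"]
k=lambda x,o:cv2.resize(x[170+o:220+o,310:370,::-1],None,fx=6.6,fy=6.6,interpolation=cv2.INTER_CUBIC)
cv2.imwrite("pics/cmp7.png",np.hstack([k(a,0),k(q,13)])); st()
E
```

```text
t 12.35 tcp [ 0.5431 -0.0994  0.3053] yaw -14.74 F [ 0.39 -0.54  0.6 ] w 0.0
side 401 0.1843224276982716
button ext (17, array([0.0234, 0.0234, 0.0236, 0.0239, 0.024 ]))
 before (23, array([0.0238, 0.024 , 0.0242, 0.0242, 0.0245]))
wrist 1800 0.1844657192998509
button ext (29, array([0.0255, 0.0256, 0.0256, 0.0257, 0.0261]))
top 515 0.18473477919076473
button ext (12, array([0.0256, 0.0259, 0.026 , 0.0262, 0.0264]))
 before (13, array([0.0255, 0.0255, 0.0259, 0.0259, 0.0264]))
bottle [ 0.53  -0.26   0.105] [ 0.529 -0.26   0.106]
beaker [ 0.562 -0.361  0.006] [ 0.562 -0.362  0.005]
pa [ 0.63  -0.277  0.026] [ 0.631 -0.278  0.021]
pb [ 0.473 -0.258  0.022] [ 0.473 -0.257  0.025]
t 12.5 tcp [ 0.5433 -0.1001  0.3048] yaw -14.84 F [-0.3  -0.64 -0.72] w 0.0
```

View pics/cmp7.png

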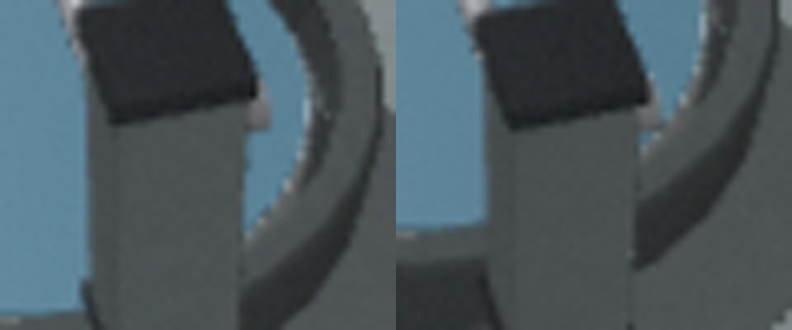

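The button reaches 26 mm from the axis again, the same as at the start. The cap is at 0.1845, so the tube is lowered about 33 mm. The bystanders haven't moved and the arm is clear.

```bash
python3 -c "
from workcell import bot
print(bot.finish_job())"
```

```text
the job is handed in; nothing more can be done
None
```

The spout is one hole lower and the job is handed in; no verdict was reported.

- **What I did:** I squeezed the button until the jaws read 36.4 mm (36 mm is fully in). I then slid the tube down about 13 mm, let the button out, and pushed the cap down with shut fingers at 3–7 N until it stopped dead. The last push read 10 N with no further movement, so I backed off.
- **Tube and latch:** three cameras put the cap at z ≈ 0.1845 m, down from 0.2175 m. That is about 33 mm lowered, inside the 24–44 mm range for the next hole.
- **Button:** the top and wrist cameras put its face 26 mm from the axis, the same as at the start. The side camera read 24.0 mm now against 24.5 mm before, which is within its noise. An earlier side crop, taken while I was still pushing, had it about 1 mm short of fully out.
- **Bystanders and arm:** spot depth readings on the bottle, beaker and pucks in the top view agreed with the first ones to within 1 mm sideways. Puck heights differed by up to 5 mm; I took that as depth noise and did not check further. The arm was clear of everything, with no contact force.
- **Mishap:** two move calls were refused for badly formed rows; nothing moved, and I resent them.

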